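Weigh two crossover coils and put the heavier on the unwinding spindle

TASK

These two crossover coils should be a matched pair, but one carries too many turns of wire: set one on each pan of the balance, let go and let the beam settle for a second. Then take the heavier coil, put it over the arbor of the unwinding stand and, pressing only lightly, turn it until its flange slots drop over the two drive pins and it sits fully home, let go of it, and leave the lighter coil on its pan. Use fingertip pressure only, well under 25 N, on the balance and the stand, and leave the capacitor, sanding block, tweeter and terminal plate where they lie.

Things in the scene. Friction and masses are not known exactly. Their poses are not given: they have to be found in the camera images.
- coil_a: a crossover coil, flat on the bench at the start: white bobbin 58 mm across, 32 mm tall, copper winding, straight through bore 16 mm wide. Grip it across its diameter (57 mm) from above; 0.19 to 0.27 kg. Origin: centre of the underside; z up along the bore; x along one slot (see coil_b). One of coil_a, coil_b is at least 20 g heavier, which only weighing shows.
- coil_b: the other coil; same size, look, origin and axes; the two stand in either place. Both flanges of either coil (the lower 6 mm thick, the upper 4 mm) have six radial slots, 7.6 mm wide, open to the rim, every 60 degrees, upper ones right above lower ones.
- balance: equal-arm balance on a cream base 92 x 300 mm, fixed to the bench; nothing stands above its pans. Origin: centre of the base's underside; z up; y along the beam towards the left pan. A loaded pan sinks until the beam meets its stop (8 mm below level) and the other rises as much; damped, up to 1 s. The pans are cushioned: above 4 N they give 1 mm per 5 N. 25 N damages the pivots.
- pan_left_top (a point): centre of the upper face of the left pan (balance's +y end): flat horizontal steel disc 96 mm across, no rim, 105 mm from the middle of the balance; 106 mm above the bench when level, 98 to 114 mm as the beam tips. The coil stands flat within 25 mm of this point.
- pan_right_top (a point): the same on the right pan (balance's -y end).
- beam (a joint): tilt of the beam, shown by the red pointer: 0 level, positive when the left pan is down, stops at -0.08 and 0.08 rad. The heavier coil brings its side down onto the stop.
- winder: unwinding stand, fixed to the bench: round grey base 120 mm across, neck, and on it a steel driver plate 53 mm across that turns about the vertical axis against a drag brake (holds up to 0.1 N m). The angle of the plate and its pins is anything, is not measured and is not the stand's yaw. Origin: centre of the base's underside; z up; -x towards the black brake knob.
- arbor_tip (a point): top of the arbor that rises 41 mm from the driver plate's centre: round, 13.2 mm in diameter, its top 11 mm tapered to 5 mm. Two round-nosed brass drive pins, 5 mm in diameter and 5 mm tall, rise from the plate 20 mm from the axis, opposite each other. Plate and pins float on a spring: above 3 N they give 1 mm per 3 N, 5 mm at most. 25 N bends them.
- seat (a point): centre of the driver plate's upper face, 62 mm above the bench: the origin of a coil that is fully home, pins in slots. On the pins it stands 5 mm too high. Turned either way under 4 to 7 N, it finds its slots within 60 degrees (they admit the pins within about 3): the sprung pins snap in, the push falls off, it can go down the last 5 mm. Turned on, it carries the plate along.
- capacitor: bystander: yellow film capacitor with wire leads, body 21 x 34 x 21 mm, on the right of the work; origin under its centre.
- sanding_block: bystander: brown cork-coloured sanding block, 63 x 105 x 34 mm, behind the work; origin under its centre.
- tweeter: bystander: dome tweeter with a black flange, 76 mm in diameter, on the right of the work; origin under its centre.
- terminal_plate: bystander: black square terminal plate with two white posts, 62 mm wide, on the right of the work; origin under its centre.

How it is judged:
On the way, in this order (a step that is already met when the one before it is completed fails the run):
1. the two coils stand on opposite pans, the robot touches neither them nor the balance, and the beam has come to rest on its stop ((((horizontal distance between coil_a and pan_left_top below 0.025 m and z of coil_a in the frame of pan_left_top between -0.004 and 0.004 m and angle between coil_a's own z axis and vertical below 0.06 rad) and (horizontal distance between coil_b and pan_right_top below 0.025 m and z of coil_b in the frame of pan_right_top between -0.004 and 0.004 m and angle between coil_b's own z axis and vertical below 0.06 rad)) or ((horizontal distance between coil_a and pan_right_top below 0.025 m and z of coil_a in the frame of pan_right_top between -0.004 and 0.004 m and angle between coil_a's own z axis and vertical below 0.06 rad) and (horizontal distance between coil_b and pan_left_top below 0.025 m and z of coil_b in the frame of pan_left_top between -0.004 and 0.004 m and angle between coil_b's own z axis and vertical below 0.06 rad))) and (value of joint beam above 0.05 rad or value of joint beam below -0.05 rad) and velocity of joint beam between -0.02 and 0.02 rad/s and contact force between each of the fingers, the arm and coil_a below 0.1 N and contact force between each of the fingers, the arm and coil_b below 0.1 N and contact force between each of the fingers, the arm and balance below 0.1 N), for 0.4 s.
2. the heavier coil, the one on the lower pan, is taken hold of where it stands ((((horizontal distance between coil_a and pan_left_top below 0.025 m and z of coil_a in the frame of pan_left_top between -0.004 and 0.004 m and angle between coil_a's own z axis and vertical below 0.06 rad) and (horizontal distance between coil_b and pan_right_top below 0.025 m and z of coil_b in the frame of pan_right_top between -0.004 and 0.004 m and angle between coil_b's own z axis and vertical below 0.06 rad) and value of joint beam above 0.05 rad and contact force between the fingers and coil_a above 2 N and contact force between the fingers and coil_b below 0.1 N) or ((horizontal distance between coil_a and pan_right_top below 0.025 m and z of coil_a in the frame of pan_right_top between -0.004 and 0.004 m and angle between coil_a's own z axis and vertical below 0.06 rad) and (horizontal distance between coil_b and pan_left_top below 0.025 m and z of coil_b in the frame of pan_left_top between -0.004 and 0.004 m and angle between coil_b's own z axis and vertical below 0.06 rad) and value of joint beam below -0.05 rad and contact force between the fingers and coil_a above 2 N and contact force between the fingers and coil_b below 0.1 N) or ((horizontal distance between coil_b and pan_left_top below 0.025 m and z of coil_b in the frame of pan_left_top between -0.004 and 0.004 m and angle between coil_b's own z axis and vertical below 0.06 rad) and (horizontal distance between coil_a and pan_right_top below 0.025 m and z of coil_a in the frame of pan_right_top between -0.004 and 0.004 m and angle between coil_a's own z axis and vertical below 0.06 rad) and value of joint beam above 0.05 rad and contact force between the fingers and coil_b above 2 N and contact force between the fingers and coil_a below 0.1 N) or ((horizontal distance between coil_b and pan_right_top below 0.025 m and z of coil_b in the frame of pan_right_top between -0.004 and 0.004 m and angle between coil_b's own z axis and vertical below 0.06 rad) and (horizontal distance between coil_a and pan_left_top below 0.025 m and z of coil_a in the frame of pan_left_top between -0.004 and 0.004 m and angle between coil_a's own z axis and vertical below 0.06 rad) and value of joint beam below -0.05 rad and contact force between the fingers and coil_b above 2 N and contact force between the fingers and coil_a below 0.1 N))), for 0.02 s.
At the end, for the whole second after the job is handed in: The heavier coil is over the arbor, flat on the driver plate with both pins in its slots (origin within 2 mm of seat height, 3 mm sideways); the lighter one lies flat on either pan, within 25 mm of the pan's centre; both released and at rest ((((horizontal distance between coil_a and seat below 0.003 m and z of coil_a in the frame of seat between -0.003 and 0.002 m and angle between coil_a's own z axis and vertical below 0.04 rad) and (horizontal distance between coil_b and pan_left_top below 0.025 m and z of coil_b in the frame of pan_left_top between -0.004 and 0.004 m and angle between coil_b's own z axis and vertical below 0.06 rad)) or ((horizontal distance between coil_a and seat below 0.003 m and z of coil_a in the frame of seat between -0.003 and 0.002 m and angle between coil_a's own z axis and vertical below 0.04 rad) and (horizontal distance between coil_b and pan_right_top below 0.025 m and z of coil_b in the frame of pan_right_top between -0.004 and 0.004 m and angle between coil_b's own z axis and vertical below 0.06 rad)) or ((horizontal distance between coil_b and seat below 0.003 m and z of coil_b in the frame of seat between -0.003 and 0.002 m and angle between coil_b's own z axis and vertical below 0.04 rad) and (horizontal distance between coil_a and pan_left_top below 0.025 m and z of coil_a in the frame of pan_left_top between -0.004 and 0.004 m and angle between coil_a's own z axis and vertical below 0.06 rad)) or ((horizontal distance between coil_b and seat below 0.003 m and z of coil_b in the frame of seat between -0.003 and 0.002 m and angle between coil_b's own z axis and vertical below 0.04 rad) and (horizontal distance between coil_a and pan_right_top below 0.025 m and z of coil_a in the frame of pan_right_top between -0.004 and 0.004 m and angle between coil_a's own z axis and vertical below 0.06 rad))) and linear speed of each of coil_a, coil_b below 0.01 m/s); the robot touches nothing.
It fails at once if the balance is pushed with 25 N or more (contact force between anything else and balance above 25 N).
It fails at once if the unwinding stand is pushed with 25 N or more (contact force between anything else and winder above 25 N).
It fails at once if capacitor, sanding block, tweeter or terminal plate moved by more than 20 mm (distance of any of capacitor, sanding_block, tweeter, terminal_plate from where it was at the start of the episode above 0.02 m).
It also fails if it takes over 72 s, if anything falls off the work surface, if the arm or the gripper's body presses on something with over 40 N, if the wrist force passes 120 N, or if a joint passes its speed limit or range.

ROBOT

A 6-joint arm with a two-finger parallel gripper is mounted at the origin on the work surface; the furniture and walls round the work are solid. World frame = base frame: x ahead of the robot, y to its left, z up, the work surface at z = 0. Lengths are in m, angles in rad, forces in N, time in s.
With the tool pointing down it reaches from about 0.3 to 0.775 m from the base axis. Payload 14.6 kg.
Tool frame: the origin (TCP) lies at the very end of the fingers, on their centre line; the grasp point (between the pads) lies 19 mm behind it; z points along the fingers, y is the direction in which the jaws open and shut (so a half turn about z gives the same grasp; the last joint's range is limited). The gripper opens to 94 mm and grips with 3 to 60 N. Pads are 16 mm wide; open, the fingers measure 119 mm over their backs; the gripper's body (75 mm by 177 mm) begins 78 mm behind the grasp point.
Start: joints at [1.186, 0.3, 1.521, -0, 1.321, -0.067], TCP at [0.172, 0.522, 0.205] pointing down, gripper open.
Joint ranges: [-3.03, 3.03], [-0.79, 2.21], [0.23, 2.52], [-1.04, 4.18], [0, 3.07], [-2.55, 2.55]. Speed limits (rad/s): [2.22, 2.22, 2.57, 3.14, 3.14, 3.14].

INTERFACE

Orientations are given as [roll, pitch, yaw] about the fixed x, y, z axes, in that order (R = Rz(yaw) Ry(pitch) Rx(roll)).
In Python, from station import get_obs, vision, hand_in gives the robot as it stands.
- The arm moves only by the tool play_rows, never from a script. Its argument "moves" is a list of rows, each an object with "claw": the opening, from 0 (shut) to 1 (fully open); "linear": the shift along the tool's x, y, z in mm, a list of three; "turn": the turn, a rotation vector about the tool's x, y, z in rad, a list of three. In form: [{"claw": claw, "linear": [tx, ty, tz], "turn": [ax, ay, az]}, ...]. A call has 1 to 8 rows; each row is the pose to reach, as a shift and turn from the pose measured when the call began, along the tool's axes at that moment; what a row does not reach only later rows make up. A row lasts 1/8 s, in which the tool goes at most 62.5 mm and 10.7 degrees, less where a joint would pass 70% of its speed; a pose out of reach is approached as far as the arm can. A call with a gripper value outside its range is refused whole. The fingers move at their own pace and stop on an object; "force" is the grip in N (left out, the last holds). Time passes only in rows, so rows that repeat a pose let the fingers close. It gives the time, the measured TCP pose, the force and the opening at its end, in the units of the state.
- get_obs(): the state, without advancing time (a new reading comes with each control period).
- vision.camera(name): name is "scene" or "top"; returns the picture (384x512x3 uint8, blue, green, red); there is no depth.
- vision.camera_info(name): a dict with "camera_matrix" (3x3 intrinsics, pixels), "rvec" (rotation vector, rad) and "tvec" (3), from world to camera coordinates, as OpenCV has them. Camera axes: x right, y down, z forward; pixel columns grow to the right and rows downward; lengths in m; the calibration is good to about 2 mm. A picture is of the moment at which its call begins. camera_info takes no time and is no camera call.
- hand_in(): hands the job in, once; it reports no verdict.
The state is a dict: "time_s": time; "qpos": joint angles; "joint_vel": joint speeds; "tau": joint torques, N m; "ee_pos": TCP position; "eef_rot": TCP orientation; "force": force on the tool from outside, world axes, zero at the start; "moment": the same for the moment, N m; "grip_width": finger opening in m.
Only numpy, scipy, OpenCV 4.12 (cv2) and the standard library are available. Lean on these libraries where they do the work, as an engineer would, in place of code of your own. Each camera call takes 0.05 s, during which the arm holds its last target.

## Working session

There is one attempt and no reset: what is moved stays moved. The work goes in short steps, Python scripts to look and compute and a tool call to move; the robot and the scene stay as the last step left them, time stands still between calls to the robot, and variables do not carry over. Pictures are saved under pics/ and viewed, and the job is handed in when it is done.

Besides the shell and the picture viewer there is one more tool, called after ">>>" as name([rows], argument=value, ...), one row to a line, values as JSON. play_rows: Moves the arm, as the interface text tells. Its arguments: {"type":"object","properties":{"moves":{"type":"array","items":{"type":"object","properties":{"claw":{"type":"number"},"linear":{"type":"array","items":{"type":"number"}},"turn":{"type":"array","items":{"type":"number"}}}}},"force":{"type":"number"}},"required":["moves"]}

```bash
ls; mkdir -p pics
python3 - <<'E'
from station import get_obs, vision
import cv2
print(get_obs())
for n in("scene","top"):
    cv2.imwrite(f"pics/{n}0.png",vision.camera(n)); print(n,vision.camera_info(n))
E
```

```text
pics
{'time_s': 0.0, 'qpos': array([ 1.18642215e+00,  3.00464426e-01,  1.52159771e+00,  2.70057601e-06,
        1.32071679e+00, -6.65845871e-02]), 'joint_vel': array([-0.00067639, -0.00061791, -0.00070921,  0.00051637,  0.00162107,
        0.00088923]), 'tau': array([ 1.86641641e-04, -5.31804943e+01, -3.52735984e+01,  7.08134053e-02,
        2.44095846e-02, -1.30118678e-04]), 'ee_pos': array([0.17174806, 0.5222075 , 0.20488296]), 'eef_rot': array([-3.14040918e+00, -8.15395782e-05,  2.82380234e+00]), 'force': array([-0.18336296,  0.21616175, -0.29267589]), 'moment': array([-0.03216291, -0.02149237, -0.02140644]), 'grip_width': 0.09383014320692486}
scene {'camera_matrix': array([[369.42834856,   0.        , 253.0290892 ],
       [  0.        , 369.42834856, 190.8776767 ],
       [  0.        ,   0.        ,   1.        ]]), 'rvec': array([ 0.72541931, -2.23629961,  1.49344109]), 'tvec': array([0.46524134, 0.23769223, 0.85967286])}
top {'camera_matrix': array([[403.60502168,   0.        , 259.67038027],
       [  0.        , 403.60502168, 184.07646759],
       [  0.        ,   0.        ,   1.        ]]), 'rvec': array([ 2.16471941, -2.1099014 ,  0.18761935]), 'tvec': array([-0.05824316,  0.60897756,  1.17549774])}
```

View pics/scene0.png

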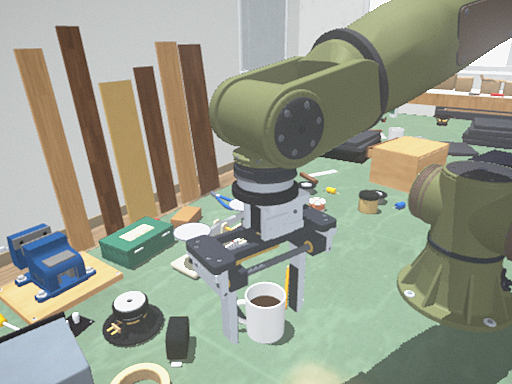

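View pics/top0.png

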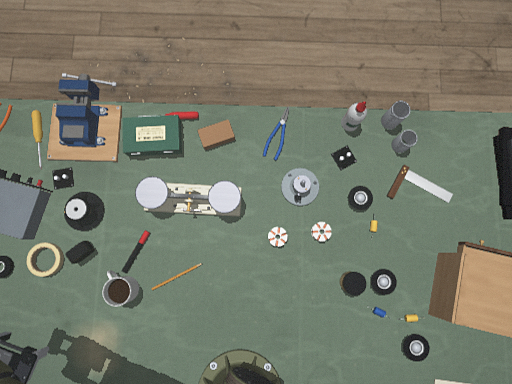

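The top view shows the balance (pans near (152,192) and (224,196)), the stand (302,186) and the coils (278,237) and (321,232). In the scene view the arm hides the work. I'll measure from the top first.

```bash
cat > h.py <<'E'
import numpy as np, cv2
from station import get_obs, vision
def cam(n):
    i=vision.camera_info(n); K=np.array(i['camera_matrix']); R,_=cv2.Rodrigues(np.array(i['rvec'])); t=np.array(i['tvec']).ravel()
    return K,R,t
def ray(n,uv):
    K,R,t=cam(n); d=R.T@np.linalg.inv(K)@np.array([uv[0],uv[1],1.]); return -R.T@t,d/np.linalg.norm(d)
def onz(n,uv,z):
    o,d=ray(n,uv); return o+d*(z-o[2])/d[2]
def tri(a,b):
    o1,d1=ray("top",a);o2,d2=ray("scene",b)
    s=np.linalg.lstsq(np.stack([d1,-d2],1),o2-o1,rcond=None)[0]
    p=o1+s[0]*d1;q=o2+s[1]*d2; return (p+q)/2,np.linalg.norm(p-q)
def proj(n,p):
    K,R,t=cam(n); c=K@(R@np.array(p)+t); return c[:2]/c[2]
E
python3 - <<'E'
from h import *
im=cv2.imread('pics/top0.png')
for n in("top","scene"): K,R,t=cam(n); print(n,-R.T@t)
cv2.imwrite('pics/crop0.png',cv2.resize(im[155:255,125:345],None,fx=3.6,fy=3.6,interpolation=cv2.INTER_CUBIC))
for uv,z in [((278,237),.032),((321,232),.032),((152,192),.106),((224,196),.106),((302,186),.062)]: p=onz("top",uv,z);print(uv,p,np.hypot(p[0],p[1]),proj("scene",p))
E
```

```text
top [ 0.40567426 -0.03585617  1.26102482]
scene [-0.04664797  0.84026434  0.55114819]
(278, 237) [ 0.45281812 -0.10213339  0.032     ] 0.4641933616083795 [303.60299567 215.3014043 ]
(321, 232) [ 0.47114412 -0.23227896  0.032     ] 0.5252906798475179 [317.36835951 200.39888076]
(152, 192) [0.56962647 0.26768499 0.106     ] 0.6293882462461788 [192.41149448 229.98213396]
(224, 196) [0.56342219 0.05972818 0.106     ] 0.5665792231043842 [244.47427962 202.93521721]
(302, 186) [ 0.60597206 -0.17022578  0.062     ] 0.6294274785148988 [275.02262366 189.50157978]
```

View pics/crop0.png

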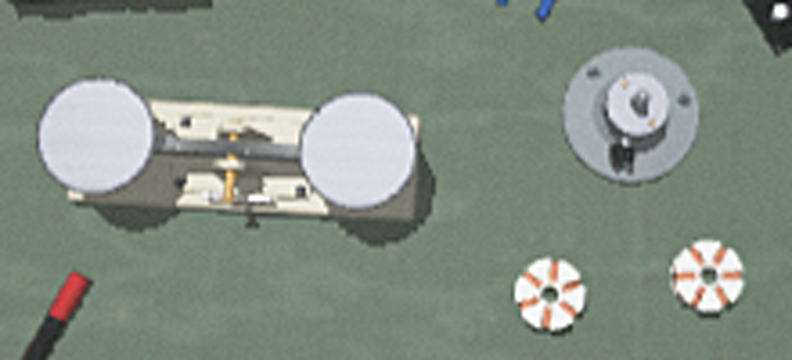

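Run:
```python
from h import *
im=cv2.imread('pics/top0.png'); hsv=cv2.cvtColor(im,cv2.COLOR_BGR2HSV)
def blob(mask,c,r):
    m=np.zeros(mask.shape,np.uint8); cv2.circle(m,c,r,255,-1); m=cv2.bitwise_and(m,mask)
    m=cv2.morphologyEx(m,cv2.MORPH_CLOSE,np.ones((3,3)))
    cs,_=cv2.findContours(m,cv2.RETR_EXTERNAL,cv2.CHAIN_APPROX_NONE); k=max(cs,key=cv2.contourArea)
    return cv2.minEnclosingCircle(k),cv2.fitEllipse(k),cv2.contourArea(k)
notgreen=((~((hsv[...,0]>40)&(hsv[...,0]<90)&(hsv[...,1]>35)))*255).astype(np.uint8)
white=((hsv[...,2]>150)&(hsv[...,1]<40)).astype(np.uint8)*255
coil=((hsv[...,2]>130)&((hsv[...,1]<40)|(hsv[...,0]<25))).astype(np.uint8)*255
for nm,c,r,z,m in [("c1",(278,237),14,.032,coil),("c2",(321,232),14,.032,coil),("L",(152,192),21,.106,white),("R",(224,196),21,.106,white)]:
    ce,el,a=blob(m,c,r); K,R,t=cam("top")
    p=onz("top",el[0],z); print(nm,ce,el,a,p, "diam mm",np.mean(el[1])*1000*(1.261-z)/403.6)
    if nm[0]=='c':
        ph=0
        for ang in np.arange(0,2*np.pi,np.pi/180):
            s=0
            for rad in (.015,.018,.021,.024):
                q=proj("top",p+rad*np.array([np.cos(ang),np.sin(ang),0]))
                v=cv2.getRectSubPix(hsv[...,1].astype(np.float32),(1,1),tuple(map(float,q)))[0,0]; s+=v
            ph+=s*np.exp(6j*ang)
        print("slot angle deg mod60",np.degrees(np.angle(ph))/6)
cv2.imwrite('pics/w0.png',cv2.resize(im[165:210,280:325],None,fx=12,fy=12,interpolation=cv2.INTER_CUBIC))
```

```text
c1 ((278.03125, 236.96875), 13.96888542175293) ((277.7589416503906, 236.5814208984375), (25.882963180541992, 26.91697120666504), 35.4328727722168) 540.0 [ 0.45405522 -0.1013828   0.032     ] diam mm 80.39038573076986
slot angle deg mod60 -7.751695164403191
c2 ((321.03704833984375, 232.0), 13.963051795959473) ((320.57745361328125, 232.2504119873047), (24.9189510345459, 26.230342864990234), 77.2823715209961) 488.0 [ 0.47035658 -0.23099594  0.032     ] diam mm 77.87720788222236
slot angle deg mod60 -27.677358871518223
L ((154.38778686523438, 193.76808166503906), 19.27134895324707) ((152.59756469726562, 192.24876403808594), (30.370506286621094, 36.490718841552734), 65.5067367553711) 801.5 [0.56894727 0.26591591 0.106     ] diam mm 95.66986499385624
R ((222.89561462402344, 196.31890869140625), 19.924280166625977) ((222.2209014892578, 196.50265502929688), (32.01205825805664, 36.64140701293945), 77.72512817382812) 885.5 [0.56182565 0.0647967  0.106     ] diam mm 98.2343315014872
```

View pics/w0.png

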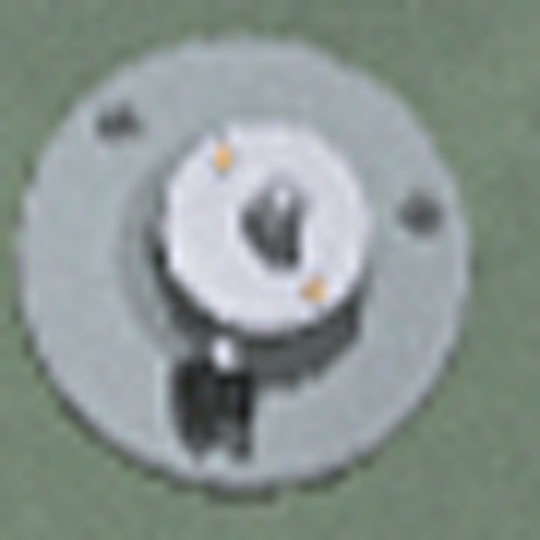

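```bash
cat > m.py <<'E'
from h import *
def disc(im,n,uv,z,r_mm,win,thr):
    # largest blob of pixels differing from green, near uv
    lab=cv2.cvtColor(im,cv2.COLOR_BGR2LAB).astype(int)
    m=((lab[...,1]>thr)).astype(np.uint8)*255
    k=np.zeros(m.shape,np.uint8); cv2.circle(k,tuple(map(int,uv)),win,255,-1); m&=k
    cs,_=cv2.findContours(m,cv2.RETR_EXTERNAL,cv2.CHAIN_APPROX_NONE); c=max(cs,key=cv2.contourArea)
    c=cv2.convexHull(c); M=cv2.moments(c); 
    return (M['m10']/M['m00'],M['m01']/M['m00']),2*np.sqrt(M['m00']/np.pi),m
E
python3 - <<'E'
from m import *
im=cv2.imread('pics/top0.png'); lab=cv2.cvtColor(im,cv2.COLOR_BGR2LAB)
for r in (237,232): print(lab[r,262:336].tolist()[::1][:26] if r==237 else '')
print(lab[194,130:250,:].tolist()[::3])
E
```

```text
[[138, 119, 135], [135, 119, 134], [135, 119, 136], [137, 119, 135], [133, 119, 136], [113, 118, 135], [255, 128, 128], [255, 128, 128], [243, 126, 128], [246, 127, 128], [244, 128, 130], [190, 142, 145], [221, 129, 132], [162, 126, 130], [125, 118, 135], [128, 117, 136], [125, 116, 136], [103, 118, 137], [247, 128, 128], [249, 127, 128], [252, 127, 126], [249, 126, 127], [246, 127, 128], [247, 128, 128], [255, 128, 128], [166, 126, 130]]

[[140, 118, 136], [142, 118, 136], [212, 131, 120], [214, 129, 123], [215, 129, 123], [214, 129, 123], [218, 129, 124], [218, 130, 124], [219, 129, 125], [220, 129, 124], [221, 129, 123], [221, 129, 124], [236, 129, 123], [119, 129, 126], [176, 127, 126], [158, 129, 125], [142, 128, 126], [135, 126, 127], [126, 128, 126], [126, 126, 126], [133, 127, 132], [130, 128, 127], [132, 128, 129], [133, 128, 128], [224, 125, 137], [226, 127, 134], [130, 127, 128], [224, 129, 124], [224, 129, 124], [224, 130, 123], [224, 129, 123], [225, 130, 124], [226, 129, 123], [226, 129, 124], [227, 129, 124], [224, 129, 124], [227, 129, 124], [92, 125, 133], [139, 119, 134], [137, 119, 134]]
```

```bash
cat > m.py <<'E'
from h import *
def blob(mask,uv,win):
    k=np.zeros(mask.shape,np.uint8); cv2.circle(k,tuple(int(round(x)) for x in uv),win,255,-1); m=(mask.astype(np.uint8)*255)&k
    cs,_=cv2.findContours(m,cv2.RETR_EXTERNAL,cv2.CHAIN_APPROX_NONE); c=max(cs,key=cv2.contourArea)
    c=cv2.convexHull(c); f=np.zeros(mask.shape,np.uint8); cv2.fillConvexPoly(f,c,1)
    ys,xs=np.nonzero(f); el=cv2.fitEllipse(c)
    return np.array([xs.mean(),ys.mean()]),2*np.sqrt(len(xs)/np.pi),el
def masks(im):
    l=cv2.cvtColor(im,cv2.COLOR_BGR2LAB).astype(int)
    return dict(coil=(l[...,1]>=123), pan=(l[...,0]>195)&(l[...,2]<=126)&(l[...,1]>=127), brass=(l[...,2]>150))
E
python3 - <<'E'
from m import *
im=cv2.imread('pics/top0.png'); M=masks(im)
for nm,c,w,z,k in [("c1",(278,237),15,.032,'coil'),("c2",(321,232),15,.032,'coil'),("L",(152,192),24,.106,'pan'),("R",(224,196),24,.106,'pan'),("plate",(302,184),12,.062,'pan')]:
    u,d,el=blob(M[k],c,w); p=onz("top",u,z); print(nm,u,d*(1.261-z)/.4036,p,np.hypot(*p[:2]))
a,b=onz("top",(298.04,177.6),.067),onz("top",(305.6,188.7),.067); print(a,b,(a+b)/2,np.linalg.norm(a-b),np.degrees(np.arctan2(*(a-b)[1::-1])))
E
```

```text
c1 [277.52083333 236.92261905] 62.98330168900553 [ 0.45301368 -0.10068067  0.032     ] 0.46406679601921036
c2 [320.85714286 231.60641399] 63.635995823047814 [ 0.47232025 -0.23184582  0.032     ] 0.5261548265896059
L [151.14588859 192.24005305] 88.66894862154795 [0.56886289 0.27009342 0.106     ] 0.6297264836278773
R [223.99739244 196.45371578] 89.43006943680786 [0.56210199 0.05968348 0.106     ] 0.5652616767211913
plate [301.82905983 183.07692308] 51.277992388826746 [ 0.6148977  -0.16964399  0.062     ] 0.6378701013223533
[ 0.63045934 -0.15754306  0.067     ] [ 0.59721827 -0.18052661  0.067     ] [ 0.61383881 -0.16903483  0.067     ] 0.04041302267046617 34.66076515786797
```

>>> play_rows([
  {"claw":1,"linear":[-49,-37,-6],"turn":[0,0,0.11]},
  {"claw":1,"linear":[-98,-74,-12],"turn":[0,0,0.22]},
  {"claw":1,"linear":[-147,-111,-18],"turn":[0,0,0.33]},
  {"claw":1,"linear":[-196,-148,-24],"turn":[0,0,0.44]},
  {"claw":1,"linear":[-245,-185,-30],"turn":[0,0,0.55]},
  {"claw":1,"linear":[-294,-222,-36],"turn":[0,0,0.66]},
  {"claw":1,"linear":[-343,-259,-42],"turn":[0,0,0.77]},
  {"claw":1,"linear":[-389,-295,-45],"turn":[0,0,0.87]},
])

```text
time_s: 1.1
ee_pos: [0.45, 0.1185, 0.2505]
eef_rot: [-3.141, 0.001, 1.95]
force: [1.2, 0.3, -1.0]
grip_width: 0.0936
```

```bash
cat >> m.py <<'E'
def go(x,y,z,jaw=None):
    """print tool-axis shift (mm) and turn (rad) to bring TCP to x,y,z with jaw at angle jaw deg (mod 180)"""
    o=get_obs(); p=np.array(o['ee_pos']); r,pi,ya=o['eef_rot']
    from scipy.spatial.transform import Rotation as Ro
    R=Ro.from_euler('xyz',[r,pi,ya]); 
    d=R.inv().apply(np.array([x,y,z])-p)*1000
    cur=np.degrees(np.arctan2(*R.as_matrix()[1::-1,1]))
    print('pos',p.round(4),'jaw',round(cur,1),'q1',np.degrees(o['qpos'][0]).round(1),'q6',np.degrees(o['qpos'][5]).round(1),'F',np.round(o['force'],2),'w',round(o['grip_width'],4),'t',round(o['time_s'],2))
    if jaw is not None:
        ty=np.array([np.cos(np.radians(jaw)),np.sin(np.radians(jaw)),0]); tz=np.array([0,0,-1.])
        best=None
        for s in(1,-1):
            T=np.stack([np.cross(s*ty,tz),s*ty,tz],1); rv=(R.inv()*Ro.from_matrix(T)).as_rotvec()
            if best is None or np.linalg.norm(rv)<np.linalg.norm(best): best=rv
        print('turn',best.round(3))
    print('shift',d.round(1),'norm',np.linalg.norm(d).round(0))
E
python3 - <<'E'
from m import *
go(.35,-.33,.25,22)
E
```

```text
pos [0.45   0.1185 0.2505] jaw 21.7 q1 10.3 q6 -11.4 F [ 1.16  0.29 -1.03] w 0.0936 t 1.1
turn [-0.     0.001 -0.005]
shift [-379.7 -258.9    0.9] norm 460.0
```

>>> play_rows([
  {"claw":1,"linear":[-47,-32,0],"turn":[0,0,0]},
  {"claw":1,"linear":[-94,-64,0],"turn":[0,0,0]},
  {"claw":1,"linear":[-141,-96,0],"turn":[0,0,0]},
  {"claw":1,"linear":[-188,-128,0],"turn":[0,0,0]},
  {"claw":1,"linear":[-235,-160,0],"turn":[0,0,0]},
  {"claw":1,"linear":[-282,-192,0],"turn":[0,0,0]},
  {"claw":1,"linear":[-329,-224,0],"turn":[0,0,0]},
  {"claw":1,"linear":[-380,-259,0],"turn":[0,0,0]},
])

```text
time_s: 2.1
ee_pos: [0.3493, -0.332, 0.2508]
eef_rot: [-3.141, 0.001, 1.95]
force: [1.4, -0.4, 0.5]
grip_width: 0.0937
```

Run:
```python
from m import *
im=vision.camera("scene"); cv2.imwrite('pics/scene1.png',im)
cv2.imwrite('pics/scene1c.png',cv2.resize(im[150:275,150:350],None,fx=4,fy=4,interpolation=cv2.INTER_CUBIC))
```

```text
(no output)
```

View pics/scene1c.png

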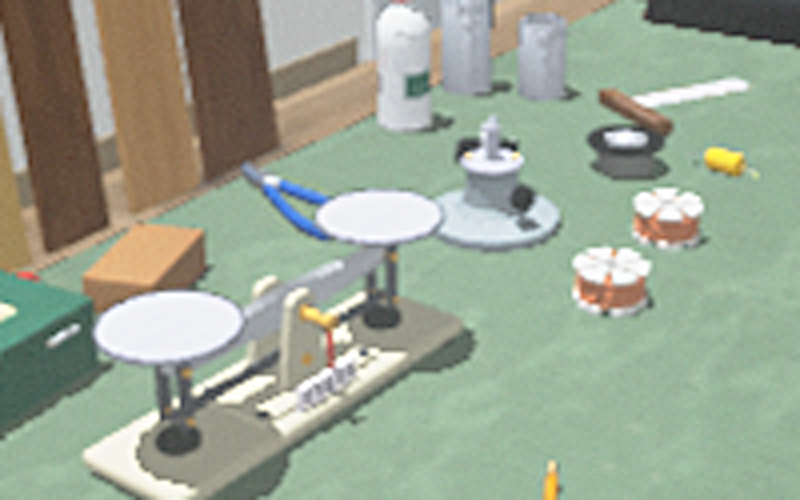

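Everything is in clear view now: pans at crop (168,325) and (378,217), arbor tip (489,118), coils (611,268) and (668,208). I'll triangulate them.

```bash
python3 - <<'E'
from m import *
im=cv2.imread('pics/scene1.png'); M=masks(im)
imt=cv2.imread('pics/top0.png'); Mt=masks(imt)
f=lambda x,y:((x+.5)/4-.5+150,(y+.5)/4-.5+150)
l=cv2.cvtColor(im,cv2.COLOR_BGR2LAB).astype(int)
Wh=(l[...,0]>205)&(abs(l[...,1]-128)<6)
for nm,st,ss,ws,wt,k in [("L",(152,192),f(168,325),22,24,'pan'),("R",(224,196),f(378,217),18,24,'pan')]:
    a,da,_=blob(Mt[k],st,wt); b,db,el=blob(M[k],ss,ws)
    print(nm,a,b,el[1],*tri(a,b))
# coils: centre of white top
for nm,st,c in [("c1",(278,237),f(611,266)),("c2",(321,232),f(668,206))]:
    b,db,el=blob(Wh,c,10); a,_,_=blob(Mt['coil'],st,15); print(nm,a,b,el,*tri(a,b))
# plate via pins in scene
p1,p2=f(463,157),f(514,157); 
a,b=(298.04,177.6),(305.6,188.7)
print(tri(a,p1),tri(b,p2))
print("tip",tri(((283.5)/12-.5+280,(190.5)/12-.5+165),f(489,117)))
for z in(.103,): print(onz("scene",f(489,117),z))
E
python3 - <<'E'
import cv2
im=cv2.imread('pics/scene1.png')
cv2.imwrite('pics/s1w.png',cv2.resize(im[172:215,255:295],None,fx=13,fy=13,interpolation=cv2.INTER_CUBIC))
E
```

```text
L [151.14588859 192.24005305] [192.36296296 230.99074074] (16.974754333496094, 39.687705993652344) [0.56853104 0.27000672 0.10464473] 0.0013246913627867319
R [223.99739244 196.45371578] [244.68103448 203.53448276] (13.188836097717285, 31.487205505371094) [0.56242377 0.05988595 0.10436724] 0.00023929703748106878
c1 [277.52083333 236.92261905] [302.40559441 215.96503497] ((302.3993835449219, 215.88392639160156), (9.201809883117676, 18.271778106689453), 93.05196380615234) [ 0.4543274  -0.10013862  0.0299303 ] 0.0027904571833567726
c2 [320.85714286 231.60641399] [316.97321429 200.54464286] ((316.7261657714844, 200.57568359375), (7.2457275390625, 17.091699600219727), 93.11492156982422) [ 0.47239835 -0.23194709  0.03124775] 8.34317915696238e-05
(array([ 0.63397943, -0.15649773,  0.06205258]), np.float64(0.005999542307464339)) (array([ 0.59870905, -0.18063027,  0.06250932]), np.float64(0.0017694502105634387))
tip (array([ 0.61735084, -0.16863692,  0.09971922]), np.float64(0.002103600884284405))
[ 0.61355862 -0.16098489  0.103     ]
```

View pics/s1w.png

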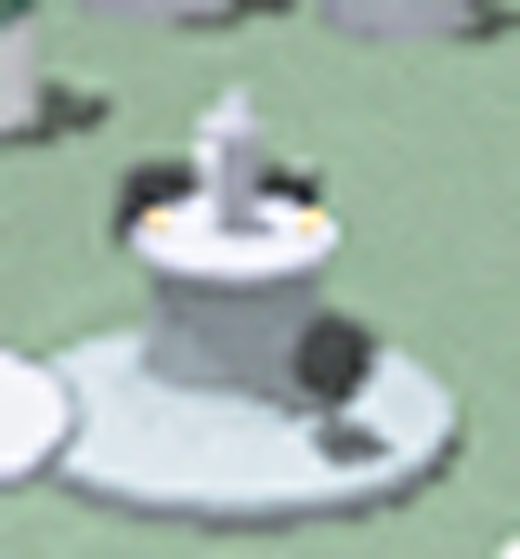

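Run:
```python
from m import *
s1,s2=(266.6,188.3),(278.7,188.3); a,b=(298.04,177.6),(305.6,188.7)
print(tri(a,s1),tri(b,s2)); print(tri(a,s2),tri(b,s1))
print("mid",onz("scene",((266.6+278.7)/2,188.3),.067),onz("top",(301.82,183.15),.067))
print("tip",tri((303.2,180.4),(272.7,178.6)), onz("top",(303.2,180.4),.103), proj("top",[.615,-.169,.103]),proj("scene",[.615,-.169,.103]),proj("scene",[.615,-.169,.062]))
im=cv2.imread('pics/top0.png'); hsv=cv2.cvtColor(im,cv2.COLOR_BGR2HSV)
for p in ([.4538,-.1005,.032],[.4724,-.2319,.032]):
    ph=0
    for ang in np.radians(np.arange(0,360,2)):
        for rad in (.014,.017,.020,.023):
            q=proj("top",np.array(p)+rad*np.array([np.cos(ang),np.sin(ang),0]))
            ph+=cv2.getRectSubPix(hsv[...,1].astype(np.float32),(1,1),tuple(map(float,q)))[0,0]*np.exp(6j*ang)
    print(np.degrees(np.angle(ph))/6,abs(ph))
go(.4535,-.1005,.10,22)
```

```text
(array([ 0.63172878, -0.15726966,  0.06475313]), np.float64(0.0019572281809083713)) (array([ 0.59752166, -0.18077605,  0.0650133 ]), np.float64(3.515134703245872e-05))
(array([ 0.61230799, -0.16694368,  0.06916787]), np.float64(0.04010348795595253)) (array([ 0.61594224, -0.16985241,  0.06255394]), np.float64(0.04232556309687477))
mid [ 0.61220989 -0.1644908   0.067     ] [ 0.61380169 -0.1690605   0.067     ]
tip (array([ 0.61593959, -0.16936507,  0.10097023]), np.float64(0.00046887129219795815)) [ 0.61577494 -0.16901327  0.103     ] [303.1936406  180.66131167] [272.80677763 178.12942307] [272.68101638 189.05513759]
-7.74570673424791 20198.230792311177
-27.676981453697703 16511.82734411397
pos [ 0.3474 -0.3372  0.2502] jaw 21.6 q1 -48.4 q6 -70.0 F [-1.85 -3.1  -0.6 ] w 0.0942 t 2.15
turn [-0.002  0.001 -0.008]
shift [181.3 185.9 149.7] norm 300.0
```

>>> play_rows([
  {"claw":1,"linear":[45,46,20],"turn":[0,0,-0.008]},
  {"claw":1,"linear":[90,93,40],"turn":[0,0,-0.008]},
  {"claw":1,"linear":[136,139,70],"turn":[0,0,-0.008]},
  {"claw":1,"linear":[181.3,185.9,110],"turn":[0,0,-0.008]},
  {"claw":1,"linear":[181.3,185.9,160],"turn":[0,0,-0.008]},
  {"claw":1,"linear":[181.3,185.9,205],"turn":[0,0,-0.008]},
  {"claw":1,"linear":[181.3,185.9,235],"turn":[0,0,-0.008]},
  {"claw":1,"linear":[181.3,185.9,243],"turn":[0,0,-0.008]},
])

```text
time_s: 3.15
ee_pos: [0.4524, -0.1003, 0.0052]
eef_rot: [-3.137, -0.001, 1.955]
force: [0.5, 0.2, 1.0]
grip_width: 0.0939
```

Run:
```python
from m import *
go(.4535,-.1005,.006,22)
```

```text
pos [ 0.4524 -0.1003  0.0052] jaw 22.0 q1 -17.0 q6 -38.9 F [0.46 0.16 1.02] w 0.0939 t 3.15
turn [-0.004 -0.001  0.   ]
shift [-0.6  0.9 -0.9] norm 1.0
```

>>> play_rows([
  {"claw":0.5,"linear":[0,0,-0.5],"turn":[0,0,0]},
  {"claw":0.5,"linear":[0,0,-0.5],"turn":[0,0,0]},
  {"claw":0.5,"linear":[0,0,-0.5],"turn":[0,0,0]},
  {"claw":0.5,"linear":[0,0,-0.5],"turn":[0,0,0]},
], force=20)

```text
time_s: 3.65
ee_pos: [0.4529, -0.1004, 0.0063]
eef_rot: [-3.139, 0.0, 1.955]
force: [3.0, 0.9, 2.2]
grip_width: 0.0576
```

Run:
```python
from m import *
go(.5624,.0599,.20,22)
```

```text
pos [ 0.4529 -0.1004  0.0063] jaw 22.0 q1 -17.0 q6 -38.9 F [2.96 0.92 2.16] w 0.0576 t 3.65
turn [-0.003  0.     0.   ]
shift [ 107.6  161.  -194.2] norm 274.0
```

Run:
```python
from m import *
go(.5687,.2700,.16,22)
```

```text
pos [ 0.4529 -0.1004  0.0063] jaw 22.0 q1 -17.0 q6 -38.9 F [2.96 0.92 2.16] w 0.0576 t 3.65
turn [-0.003  0.     0.   ]
shift [ 300.   245.8 -154.4] norm 417.0
```

>>> play_rows([
  {"claw":0.5,"linear":[0,0,-50],"turn":[0,0,0]},
  {"claw":0.5,"linear":[15,12,-105],"turn":[0,0,0]},
  {"claw":0.5,"linear":[50,41,-154],"turn":[0,0,0]},
  {"claw":0.5,"linear":[98,80,-170],"turn":[0,0,0]},
  {"claw":0.5,"linear":[146,120,-170],"turn":[0,0,0]},
  {"claw":0.5,"linear":[194,159,-170],"turn":[0,0,0]},
  {"claw":0.5,"linear":[242,198,-170],"turn":[0,0,0]},
  {"claw":0.5,"linear":[275,225,-165],"turn":[0,0,0]},
])

```text
time_s: 4.65
ee_pos: [0.559, 0.2415, 0.1706]
eef_rot: [-3.139, -0.0, 1.956]
force: [-0.0, -0.2, -2.5]
grip_width: 0.0565
```

Run:
```python
from m import *
go(.5687,.2700,.1115,22)
```

```text
pos [0.559  0.2415 0.1706] jaw 22.1 q1 19.9 q6 -2.2 F [-0.02 -0.16 -2.51] w 0.0565 t 4.65
turn [-0.003 -0.     0.001]
shift [22.7 19.9 59. ] norm 66.0
```

>>> play_rows([
  {"claw":0.5,"linear":[22.7,19.9,10],"turn":[0,0,0]},
  {"claw":0.5,"linear":[22.7,19.9,30],"turn":[0,0,0]},
  {"claw":0.5,"linear":[22.7,19.9,45],"turn":[0,0,0]},
  {"claw":0.5,"linear":[22.7,19.9,53],"turn":[0,0,0]},
  {"claw":0.5,"linear":[22.7,19.9,53],"turn":[0,0,0]},
])

```text
time_s: 5.28
ee_pos: [0.5687, 0.2696, 0.1174]
eef_rot: [-3.138, -0.0, 1.956]
force: [0.0, -0.3, -2.4]
grip_width: 0.0566
```

Run:
```python
from m import *
go(.5687,.2700,.1115,22)
im=vision.camera("scene")
cv2.imwrite('pics/scene2c.png',cv2.resize(im[150:275,150:350],None,fx=4,fy=4,interpolation=cv2.INTER_CUBIC))
```

```text
pos [0.5687 0.2696 0.1174] jaw 22.1 q1 22.0 q6 -0.0 F [ 0.03 -0.35 -2.4 ] w 0.0566 t 5.28
turn [-0.003 -0.     0.001]
shift [0.3 0.2 5.9] norm 6.0
```

View pics/scene2c.png

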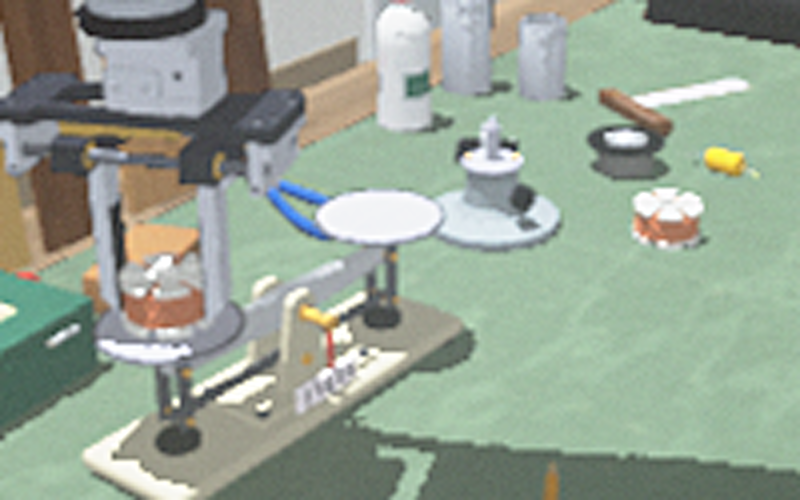

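>>> play_rows([
  {"claw":0.5,"linear":[0,0,3],"turn":[0,0,0]},
  {"claw":0.5,"linear":[0,0,6],"turn":[0,0,0]},
  {"claw":0.5,"linear":[0,0,7],"turn":[0,0,0]},
  {"claw":0.5,"linear":[0,0,7],"turn":[0,0,0]},
])

```text
time_s: 5.82
ee_pos: [0.5689, 0.2698, 0.111]
eef_rot: [-3.139, -0.0, 1.956]
force: [-0.2, 0.1, -2.9]
grip_width: 0.0565
```

>>> play_rows([
  {"claw":0.5,"linear":[0,0,2],"turn":[0,0,0]},
  {"claw":0.5,"linear":[0,0,2],"turn":[0,0,0]},
  {"claw":0.9,"linear":[0,0,2],"turn":[0,0,0]},
  {"claw":0.9,"linear":[0,0,2],"turn":[0,0,0]},
  {"claw":0.9,"linear":[0,0,2],"turn":[0,0,0]},
  {"claw":1,"linear":[0,0,-10],"turn":[0,0,0]},
  {"claw":1,"linear":[0,0,-50],"turn":[0,0,0]},
  {"claw":1,"linear":[0,0,-90],"turn":[0,0,0]},
])

```text
time_s: 6.82
ee_pos: [0.5691, 0.2698, 0.203]
eef_rot: [-3.139, -0.0, 1.956]
force: [-0.3, 0.5, 0.3]
grip_width: 0.0942
```

Run:
```python
from m import *
im=vision.camera("scene")
cv2.imwrite('pics/scene3c.png',cv2.resize(im[150:275,150:350],None,fx=4,fy=4,interpolation=cv2.INTER_CUBIC))
go(.4724,-.2319,.15,2.3)
```

```text
pos [0.5705 0.2705 0.2092] jaw 22.1 q1 22.0 q6 -0.0 F [ 0.87 -0.54  5.84] w 0.0939 t 6.88
turn [ 0.006 -0.001  0.345]
shift [-428.7 -280.    57.5] norm 515.0
```

View pics/scene3c.png

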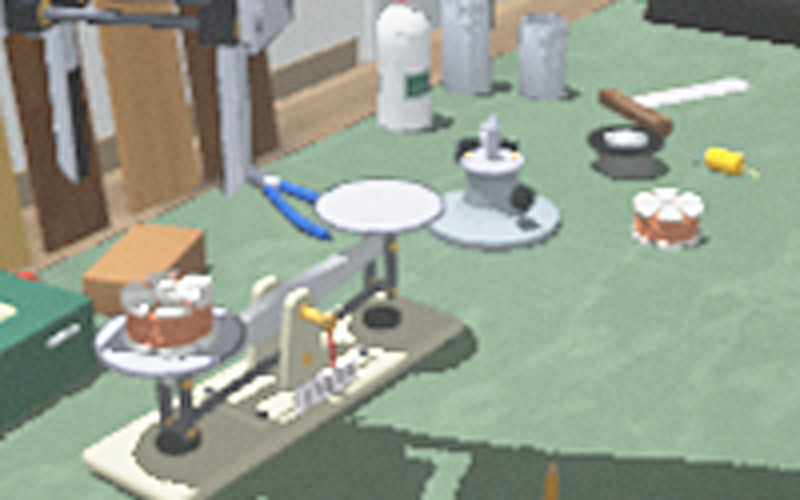

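>>> play_rows([
  {"claw":1,"linear":[-40,-30,0],"turn":[0,0,0.05]},
  {"claw":1,"linear":[-94,-61,0],"turn":[0,0,0.1]},
  {"claw":1,"linear":[-147,-96,0],"turn":[0,0,0.15]},
  {"claw":1,"linear":[-200,-130,0],"turn":[0,0,0.2]},
  {"claw":1,"linear":[-253,-165,0],"turn":[0,0,0.25]},
  {"claw":1,"linear":[-306,-200,0],"turn":[0,0,0.3]},
  {"claw":1,"linear":[-359,-234,20],"turn":[0,0,0.345]},
  {"claw":1,"linear":[-410,-268,45],"turn":[0,0,0.345]},
])

```text
time_s: 7.88
ee_pos: [0.4781, -0.2026, 0.1674]
eef_rot: [3.134, -0.001, 1.61]
force: [0.6, 0.7, 0.1]
grip_width: 0.0937
```

Run:
```python
from m import *
go(.4724,-.2319,.006,2.3)
```

```text
pos [ 0.4781 -0.2026  0.1674] jaw 2.2 q1 -27.1 q6 -29.5 F [0.56 0.68 0.07] w 0.0937 t 7.88
turn [ 0.008 -0.001 -0.001]
shift [-29.2  -8.1 161.3] norm 164.0
```

>>> play_rows([
  {"claw":1,"linear":[-29,-7,20],"turn":[0.008,0,0]},
  {"claw":1,"linear":[-29,-7,70],"turn":[0.008,0,0]},
  {"claw":1,"linear":[-29,-7,120],"turn":[0.008,0,0]},
  {"claw":1,"linear":[-29,-7,150],"turn":[0.008,0,0]},
  {"claw":1,"linear":[-29,-7,161],"turn":[0.008,0,0]},
  {"claw":0.5,"linear":[-29,-7,161],"turn":[0.008,0,0]},
  {"claw":0.5,"linear":[-29,-7,161],"turn":[0.008,0,0]},
  {"claw":0.5,"linear":[-29,-7,161],"turn":[0.008,0,0]},
])

```text
time_s: 8.88
ee_pos: [0.474, -0.2319, 0.0074]
eef_rot: [3.14, 0.0, 1.61]
force: [-0.1, -0.3, -0.8]
grip_width: 0.0676
```

Run:
```python
from m import *
go(.5624,.0599,.18,2.3)
```

```text
pos [ 0.474  -0.2319  0.0074] jaw 2.3 q1 -30.1 q6 -32.3 F [-0.11 -0.32 -0.83] w 0.0676 t 8.88
turn [ 0.001  0.    -0.001]
shift [ 288.1  100.  -172.5] norm 350.0
```

>>> play_rows([
  {"claw":0.5,"linear":[0,0,0],"turn":[0,0,0]},
  {"claw":0.5,"linear":[0,0,0],"turn":[0,0,0]},
  {"claw":0.5,"linear":[0,0,-40],"turn":[0,0,0]},
  {"claw":0.5,"linear":[20,7,-95],"turn":[0,0,0]},
  {"claw":0.5,"linear":[60,21,-140],"turn":[0,0,0]},
  {"claw":0.5,"linear":[110,38,-170],"turn":[0,0,0]},
  {"claw":0.5,"linear":[165,57,-175],"turn":[0,0,0]},
  {"claw":0.5,"linear":[220,76,-175],"turn":[0,0,0]},
])

```text
time_s: 9.88
ee_pos: [0.5414, -0.0073, 0.1831]
eef_rot: [3.139, 0.0, 1.61]
force: [0.3, -0.1, -0.8]
grip_width: 0.0561
```

Run:
```python
from m import *
go(.5624,.0599,.135,2.3)
```

```text
pos [ 0.5414 -0.0073  0.1831] jaw 2.2 q1 -4.6 q6 -6.9 F [ 0.32 -0.13 -0.8 ] w 0.0561 t 9.88
turn [ 0.002  0.    -0.001]
shift [66.4 23.4 48.2] norm 85.0
```

>>> play_rows([
  {"claw":0.5,"linear":[50,17,5],"turn":[0,0,0]},
  {"claw":0.5,"linear":[66.4,23.4,20],"turn":[0,0,0]},
  {"claw":0.5,"linear":[66.4,23.4,42],"turn":[0,0,0]},
  {"claw":0.5,"linear":[66.4,23.4,53],"turn":[0,0,0]},
  {"claw":0.5,"linear":[66.4,23.4,55],"turn":[0,0,0]},
])

```text
time_s: 10.5
ee_pos: [0.562, 0.0593, 0.1275]
eef_rot: [3.141, 0.0, 1.609]
force: [0.9, 0.3, -1.1]
grip_width: 0.0562
```

Run:
```python
from m import *
im=vision.camera("scene")
cv2.imwrite('pics/scene4c.png',cv2.resize(im[150:275,150:350],None,fx=4,fy=4,interpolation=cv2.INTER_CUBIC))
go(.5624,.0599,.12,2.3)
```

```text
pos [0.5623 0.0593 0.128 ] jaw 2.2 q1 2.3 q6 0.1 F [-0.47  0.24 -2.25] w 0.0562 t 10.55
turn [ 0.002  0.    -0.002]
shift [0.6 0.1 8. ] norm 8.0
```

View pics/scene4c.png

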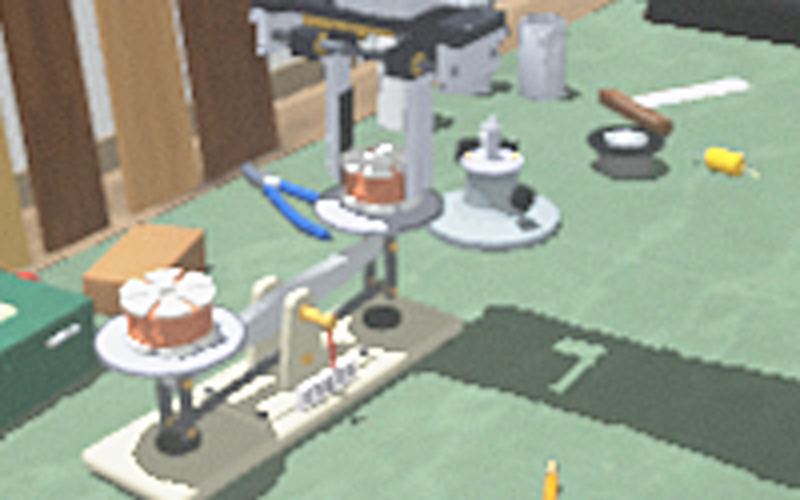

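Coil 2 is held over the centre of the right pan and coil 1 is on the sunken left pan. I'll lower to contact.

>>> play_rows([
  {"claw":0.5,"linear":[0,0,4],"turn":[0,0,0]},
  {"claw":0.5,"linear":[0,0,6],"turn":[0,0,0]},
  {"claw":0.5,"linear":[0,0,7.5],"turn":[0,0,0]},
  {"claw":0.5,"linear":[0,0,8.5],"turn":[0,0,0]},
  {"claw":0.5,"linear":[0,0,8.5],"turn":[0,0,0]},
])

```text
time_s: 11.18
ee_pos: [0.5625, 0.0593, 0.1196]
eef_rot: [3.139, 0.0, 1.609]
force: [0.4, -1.7, 0.6]
grip_width: 0.0565
```

>>> play_rows([
  {"claw":0.9,"linear":[0,0,0],"turn":[0,0,0]},
  {"claw":0.9,"linear":[0,0,0],"turn":[0,0,0]},
  {"claw":1,"linear":[0,0,0],"turn":[0,0,0]},
  {"claw":1,"linear":[0,0,-10],"turn":[0,0,0]},
  {"claw":1,"linear":[0,0,-50],"turn":[0,0,0]},
  {"claw":1,"linear":[0,0,-90],"turn":[0,0,0]},
  {"claw":1,"linear":[0,0,-100],"turn":[0,0,0]},
  {"claw":1,"linear":[0,0,-100],"turn":[0,0,0]},
])

```text
time_s: 12.18
ee_pos: [0.5622, 0.0593, 0.2198]
eef_rot: [3.139, 0.0, 1.609]
force: [0.3, -0.5, 0.4]
grip_width: 0.0941
```

>>> play_rows([
  {"claw":1,"linear":[0,0,0],"turn":[0,0,0]},
  {"claw":1,"linear":[0,0,0],"turn":[0,0,0]},
  {"claw":1,"linear":[0,0,0],"turn":[0,0,0]},
  {"claw":1,"linear":[0,0,0],"turn":[0,0,0]},
  {"claw":1,"linear":[0,0,0],"turn":[0,0,0]},
  {"claw":1,"linear":[0,0,0],"turn":[0,0,0]},
  {"claw":1,"linear":[0,0,0],"turn":[0,0,0]},
])

```text
time_s: 13.05
ee_pos: [0.5623, 0.0594, 0.2198]
eef_rot: [3.139, 0.0, 1.609]
force: [-0.1, -0.1, -0.6]
grip_width: 0.0937
```

Run:
```python
from m import *
im=vision.camera("scene"); cv2.imwrite('pics/scene5.png',im)
t=vision.camera("top"); cv2.imwrite('pics/top5.png',t)
cv2.imwrite('pics/scene5c.png',cv2.resize(im[150:275,150:350],None,fx=4,fy=4,interpolation=cv2.INTER_CUBIC))
cv2.imwrite('pics/top5c.png',cv2.resize(t[155:255,125:345],None,fx=3.6,fy=3.6,interpolation=cv2.INTER_CUBIC))
go(.5624,.0599,.12,2.3)
```

```text
pos [0.5622 0.0593 0.2198] jaw 2.2 q1 2.3 q6 0.1 F [ 0.67  0.44 -0.23] w 0.0942 t 13.15
turn [ 0.003  0.    -0.002]
shift [ 0.6 -0.1 99.8] norm 100.0
```

View pics/scene5c.png

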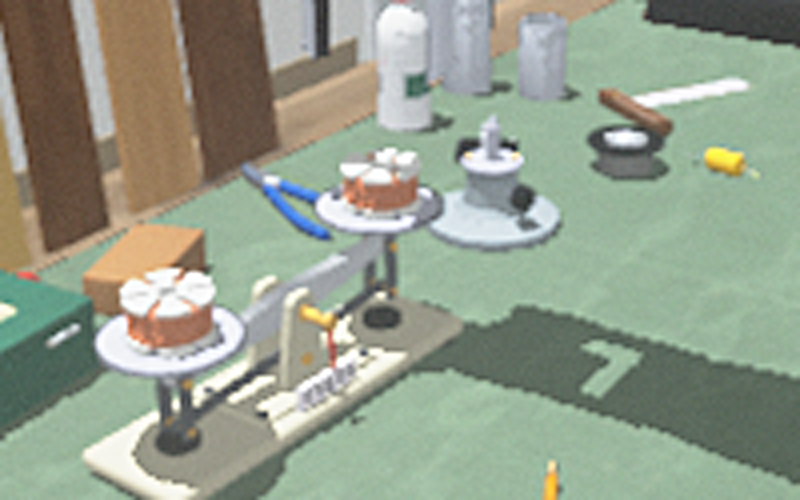

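View pics/top5c.png

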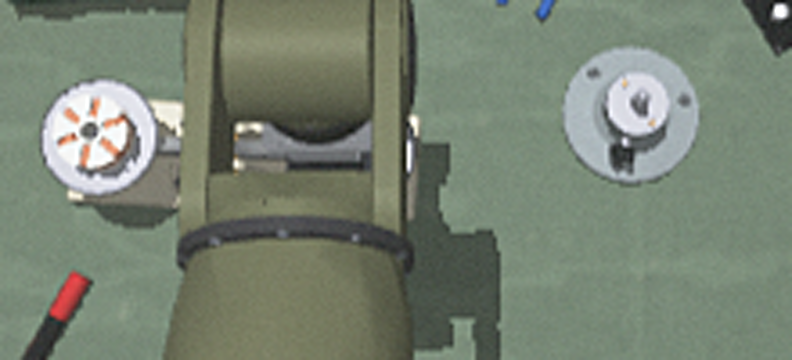

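Run:
```python
from m import *
im=cv2.imread('pics/top5.png'); l=cv2.cvtColor(im,cv2.COLOR_BGR2LAB).astype(int)
print(l[190,135:172].tolist())
W=(l[...,0]>235)|(l[...,1]>135)
u,d,el=blob(W,(149.6,191),11); p=onz("top",u,.130); print(u,d*(1.261-.13)/.4036,p)
hsv=cv2.cvtColor(im,cv2.COLOR_BGR2HSV)
ph=0
for ang in np.radians(np.arange(0,360,2)):
    for rad in (.014,.017,.020,.023):
        q=proj("top",np.array(p)+rad*np.array([np.cos(ang),np.sin(ang),0]))
        ph+=cv2.getRectSubPix(hsv[...,1].astype(np.float32),(1,1),tuple(map(float,q)))[0,0]*np.exp(6j*ang)
print(np.degrees(np.angle(ph))/6,abs(ph))
s=cv2.imread('pics/scene5.png'); l=cv2.cvtColor(s,cv2.COLOR_BGR2LAB).astype(int)
b,db,el=blob((l[...,0]>225),((168)/4+150,291/4+150),12); print(b,el,tri(u,b))
go(.5690,.2700,.17,112)
```

```text
[[148, 118, 135], [118, 124, 131], [172, 130, 121], [228, 129, 123], [233, 129, 125], [248, 128, 129], [247, 128, 128], [247, 127, 128], [249, 127, 128], [250, 127, 127], [254, 127, 127], [255, 128, 128], [200, 129, 130], [117, 127, 130], [113, 126, 131], [116, 128, 130], [103, 129, 128], [200, 127, 129], [225, 126, 127], [207, 141, 148], [229, 133, 136], [246, 127, 129], [245, 127, 131], [254, 126, 127], [255, 128, 128], [174, 129, 133], [99, 131, 134], [98, 128, 127], [232, 129, 124], [233, 130, 124], [231, 129, 124], [232, 129, 124], [243, 130, 123], [150, 130, 121], [125, 126, 135], [121, 127, 136], [118, 126, 135]]
[149.90883978 190.96132597] 60.16179589564467 [0.5690279  0.26747605 0.13      ]
-7.384934755810558 19795.449577632724
[191.43859649 222.62719298] ((191.38116455078125, 222.6309356689453), (11.378101348876953, 23.45108985900879), 83.73441314697266) (array([0.56969599, 0.26847154, 0.12708049]), np.float64(0.0006262305945632986))
pos [0.5622 0.0593 0.2198] jaw 2.2 q1 2.3 q6 0.1 F [ 0.67  0.44 -0.23] w 0.0942 t 13.15
turn [ 3.000e-03 -1.000e-03  1.225e+00]
shift [210.3  14.7  49.7] norm 217.0
```

Coil 1's top triangulates at z≈0.127, so the left pan is at about 0.096 and on its stop. The left coil is the heavier one. I'll go over it with the jaw at −68° (across it) to centre it first.

>>> play_rows([
  {"claw":1,"linear":[27,2,0],"turn":[0.003,0,0.17]},
  {"claw":1,"linear":[55,4,0],"turn":[0.003,0,0.34]},
  {"claw":1,"linear":[85,6,0],"turn":[0.003,0,0.51]},
  {"claw":1,"linear":[115,8,0],"turn":[0.003,0,0.68]},
  {"claw":1,"linear":[145,10,5],"turn":[0.003,0,0.85]},
  {"claw":1,"linear":[175,12,15],"turn":[0.003,0,1.02]},
  {"claw":1,"linear":[203,14,25],"turn":[0.003,0,1.19]},
  {"claw":1,"linear":[209,14.7,40],"turn":[0.003,0,1.225]},
])

```text
time_s: 14.15
ee_pos: [0.5689, 0.2704, 0.1795]
eef_rot: [-3.141, -0.002, 0.382]
force: [0.3, -0.4, -0.5]
grip_width: 0.094
```

Run:
```python
from m import *
go(.5692,.2685,.1045,112.3)
```

```text
pos [0.5689 0.2704 0.1795] jaw -68.1 q1 22.1 q6 90.1 F [ 0.32 -0.44 -0.53] w 0.094 t 14.15
turn [-0.001 -0.002 -0.007]
shift [-0.6  1.9 75. ] norm 75.0
```

>>> play_rows([
  {"claw":1,"linear":[0,1.9,30],"turn":[0,-0.002,-0.007]},
  {"claw":1,"linear":[0,1.9,60],"turn":[0,-0.002,-0.007]},
  {"claw":1,"linear":[0,1.9,73],"turn":[0,-0.002,-0.007]},
  {"claw":1,"linear":[0,1.9,75],"turn":[0,-0.002,-0.007]},
  {"claw":0.55,"linear":[0,1.9,75],"turn":[0,-0.002,-0.007]},
  {"claw":0.55,"linear":[0,1.9,75],"turn":[0,-0.002,-0.007]},
  {"claw":0.55,"linear":[0,1.9,75],"turn":[0,-0.002,-0.007]},
  {"claw":0.55,"linear":[0,1.9,75],"turn":[0,-0.002,-0.007]},
], force=5)

```text
time_s: 15.15
ee_pos: [0.5698, 0.2687, 0.1047]
eef_rot: [-3.141, 0.0, 0.389]
force: [0.7, -3.4, 1.6]
grip_width: 0.0575
```

>>> play_rows([
  {"claw":0.55,"linear":[0,0,0],"turn":[0,0,0]},
  {"claw":0.55,"linear":[0,0,0],"turn":[0,0,0]},
])

```text
time_s: 15.4
ee_pos: [0.5698, 0.2687, 0.1048]
eef_rot: [-3.141, -0.0, 0.389]
force: [0.4, -1.8, 1.1]
grip_width: 0.0568
```

Run:
```python
from m import *
im=vision.camera("scene"); cv2.imwrite('pics/scene6c.png',cv2.resize(im[150:275,150:350],None,fx=4,fy=4,interpolation=cv2.INTER_CUBIC))
go(.5692,.2685,.1045,22.3)
```

```text
pos [0.5698 0.2687 0.1048] jaw -67.7 q1 21.9 q6 89.6 F [-0.05 -0.62  0.44] w 0.0567 t 15.45
turn [-1.000e-03 -1.000e-03 -1.571e+00]
shift [-0.6 -0.   0.3] norm 1.0
```

View pics/scene6c.png

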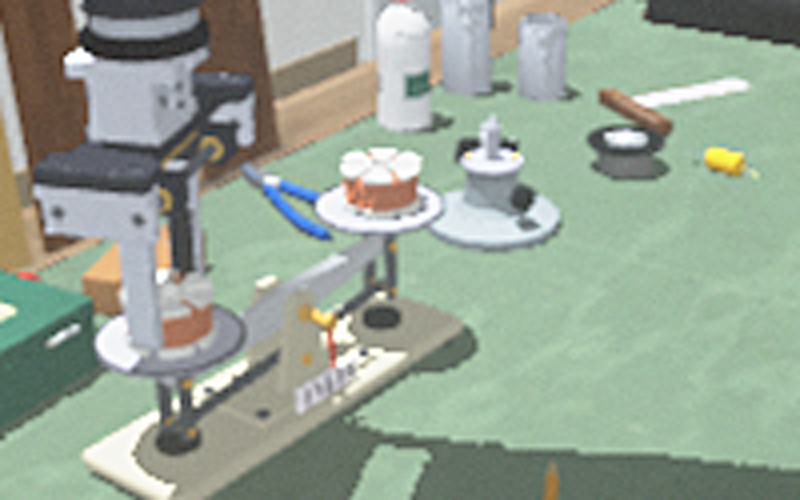

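>>> play_rows([
  {"claw":1,"linear":[0,0,0],"turn":[0,0,0]},
  {"claw":1,"linear":[0,0,0],"turn":[0,0,0]},
  {"claw":1,"linear":[0,0,0],"turn":[0,0,0]},
  {"claw":1,"linear":[0,0,0],"turn":[0,0,-0.18]},
  {"claw":1,"linear":[0,0,0],"turn":[0,0,-0.36]},
  {"claw":1,"linear":[0,0,0],"turn":[0,0,-0.54]},
  {"claw":1,"linear":[0,0,0],"turn":[0,0,-0.72]},
  {"claw":1,"linear":[0,0,0],"turn":[0,0,-0.9]},
])

```text
time_s: 16.45
ee_pos: [0.5698, 0.2687, 0.1048]
eef_rot: [-3.141, -0.001, 1.295]
force: [-0.4, -0.2, 0.3]
grip_width: 0.0939
```

Run:
```python
from m import *
go(.5698,.2687,.1045,22.3)
```

```text
pos [0.5698 0.2687 0.1048] jaw -15.8 q1 21.9 q6 37.7 F [-0.41 -0.22  0.26] w 0.0939 t 16.45
turn [-0.    -0.001 -0.665]
shift [-0.  -0.   0.3] norm 0.0
```

>>> play_rows([
  {"claw":1,"linear":[0,0,0],"turn":[0,0,-0.18]},
  {"claw":1,"linear":[0,0,0],"turn":[0,0,-0.36]},
  {"claw":1,"linear":[0,0,0],"turn":[0,0,-0.54]},
  {"claw":1,"linear":[0,0,0],"turn":[0,0,-0.665]},
  {"claw":0.6,"linear":[0,0,0],"turn":[0,0,-0.665]},
  {"claw":0.55,"linear":[0,0,0],"turn":[0,0,-0.665]},
  {"claw":0.5,"linear":[0,0,0],"turn":[0,0,-0.665]},
  {"claw":0.5,"linear":[0,0,0],"turn":[0,0,-0.665]},
], force=20)

```text
time_s: 17.45
ee_pos: [0.5698, 0.2687, 0.1048]
eef_rot: [-3.142, -0.001, 1.959]
force: [-2.2, -0.5, 1.4]
grip_width: 0.0571
```

>>> play_rows([
  {"claw":0.5,"linear":[0,0,0],"turn":[0,0,0]},
  {"claw":0.5,"linear":[0,0,0],"turn":[0,0,0]},
])

```text
time_s: 17.7
ee_pos: [0.5698, 0.2687, 0.1048]
eef_rot: [-3.142, -0.001, 1.959]
force: [-1.4, -0.5, 0.9]
grip_width: 0.0564
```

Run:
```python
from m import *
im=vision.camera("scene"); cv2.imwrite('pics/scene7c.png',cv2.resize(im[150:275,150:350],None,fx=4,fy=4,interpolation=cv2.INTER_CUBIC))
go(.615,-.169,.18,4.7)
```

```text
pos [0.5698 0.2687 0.1048] jaw 22.3 q1 21.9 q6 -0.4 F [-0.77 -0.45  0.83] w 0.0563 t 17.75
turn [-0.    -0.001  0.307]
shift [-422.1 -124.   -75.6] norm 446.0
```

View pics/scene7c.png

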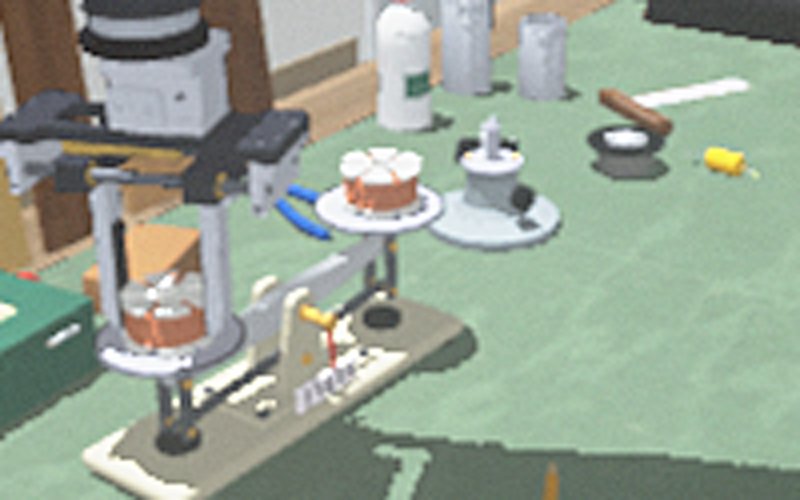

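>>> play_rows([
  {"claw":0.5,"linear":[0,0,-30],"turn":[0,0,0]},
  {"claw":0.5,"linear":[0,0,-80],"turn":[0,0,0]},
  {"claw":0.5,"linear":[-25,-7,-120],"turn":[0,0,0]},
  {"claw":0.5,"linear":[-75,-22,-125],"turn":[0,0,0.06]},
  {"claw":0.5,"linear":[-130,-38,-125],"turn":[0,0,0.12]},
  {"claw":0.5,"linear":[-188,-55,-125],"turn":[0,0,0.18]},
  {"claw":0.5,"linear":[-246,-72,-125],"turn":[0,0,0.24]},
  {"claw":0.5,"linear":[-304,-89,-125],"turn":[0,0,0.307]},
])

```text
time_s: 18.75
ee_pos: [0.6024, -0.0484, 0.2293]
eef_rot: [-3.141, -0.001, 1.65]
force: [1.1, 0.4, -1.7]
grip_width: 0.0565
```

Run:
```python
from m import *
go(.615,-.169,.125,4.7)
```

```text
pos [ 0.6024 -0.0484  0.2293] jaw 4.6 q1 -8.1 q6 -12.6 F [ 1.08  0.43 -1.72] w 0.0565 t 18.75
turn [-0.001 -0.001 -0.003]
shift [-121.3    3.   104.1] norm 160.0
```

>>> play_rows([
  {"claw":0.5,"linear":[-50,1,0],"turn":[-0.001,-0.001,-0.003]},
  {"claw":0.5,"linear":[-100,2,15],"turn":[-0.001,-0.001,-0.003]},
  {"claw":0.5,"linear":[-121.3,3,45],"turn":[-0.001,-0.001,-0.003]},
  {"claw":0.5,"linear":[-121.3,3,80],"turn":[-0.001,-0.001,-0.003]},
  {"claw":0.5,"linear":[-121.3,3,100],"turn":[-0.001,-0.001,-0.003]},
  {"claw":0.5,"linear":[-121.3,3,107],"turn":[-0.001,-0.001,-0.003]},
  {"claw":0.5,"linear":[-121.3,3,107],"turn":[-0.001,-0.001,-0.003]},
])

```text
time_s: 19.62
ee_pos: [0.615, -0.1689, 0.1222]
eef_rot: [3.142, -0.0, 1.653]
force: [-0.1, -0.8, -1.9]
grip_width: 0.0562
```

Run:
```python
from m import *
im=vision.camera("scene"); cv2.imwrite('pics/scene8c.png',cv2.resize(im[130:230,210:330],None,fx=6,fy=6,interpolation=cv2.INTER_CUBIC))
go(.615,-.169,.1,4.7)
print(get_obs()['moment'])
```

```text
pos [ 0.6153 -0.169   0.1229] jaw 4.7 q1 -18.6 q6 -23.4 F [-0.06 -0.   -2.38] w 0.0566 t 19.68
turn [0.001 0.    0.   ]
shift [ 0.  -0.3 22.9] norm 23.0
[-0.03294144  0.06042915  0.03646792]
```

View pics/scene8c.png

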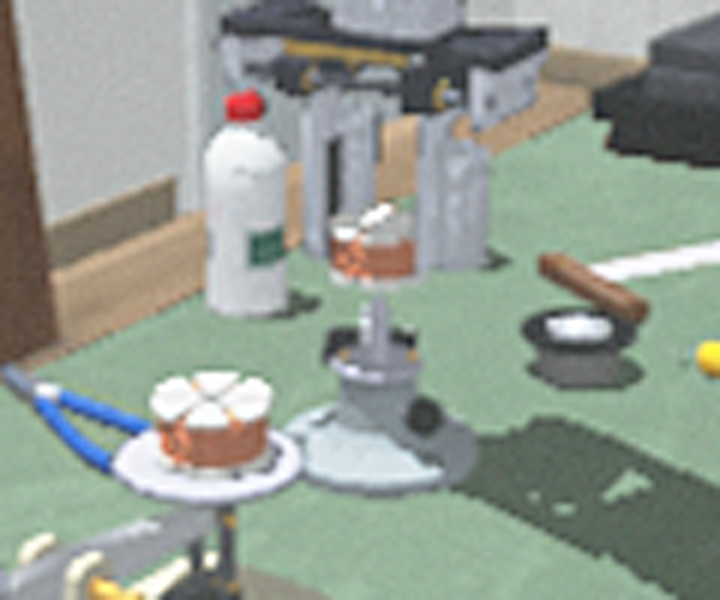

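>>> play_rows([
  {"claw":0.5,"linear":[0,-0.3,4],"turn":[0,0,0]},
  {"claw":0.5,"linear":[0,-0.3,8],"turn":[0,0,0]},
  {"claw":0.5,"linear":[0,-0.3,12],"turn":[0,0,0]},
  {"claw":0.5,"linear":[0,-0.3,15],"turn":[0,0,0]},
  {"claw":0.5,"linear":[0,-0.3,18],"turn":[0,0,0]},
  {"claw":0.5,"linear":[0,-0.3,20],"turn":[0,0,0]},
])

```text
time_s: 20.42
ee_pos: [0.615, -0.169, 0.1027]
eef_rot: [3.141, 0.0, 1.653]
force: [-0.1, -0.3, -3.0]
grip_width: 0.0563
```

No contact forces. Next I'll go further, past the taper.

>>> play_rows([
  {"claw":0.5,"linear":[0,0,2],"turn":[0,0,0]},
  {"claw":0.5,"linear":[0,0,4],"turn":[0,0,0]},
  {"claw":0.5,"linear":[0,0,6],"turn":[0,0,0]},
  {"claw":0.5,"linear":[0,0,8],"turn":[0,0,0]},
  {"claw":0.5,"linear":[0,0,9],"turn":[0,0,0]},
])

```text
time_s: 21.05
ee_pos: [0.615, -0.169, 0.0935]
eef_rot: [3.141, 0.0, 1.653]
force: [-0.8, -0.6, -2.2]
grip_width: 0.0567
```

>>> play_rows([
  {"claw":0.5,"linear":[0,0,3],"turn":[0,0,0]},
  {"claw":0.5,"linear":[0,0,6],"turn":[0,0,0]},
  {"claw":0.5,"linear":[0,0,9],"turn":[0,0,0]},
  {"claw":0.5,"linear":[0,0,11],"turn":[0,0,0]},
  {"claw":0.5,"linear":[0,0,11],"turn":[0,0,0]},
])

```text
time_s: 21.68
ee_pos: [0.6149, -0.169, 0.0824]
eef_rot: [3.141, 0.0, 1.653]
force: [0.7, -0.2, -2.5]
grip_width: 0.0562
```

>>> play_rows([
  {"claw":0.5,"linear":[0,0,3],"turn":[0,0,0]},
  {"claw":0.5,"linear":[0,0,6],"turn":[0,0,0]},
  {"claw":0.5,"linear":[0,0,8],"turn":[0,0,0]},
  {"claw":0.5,"linear":[0,0,8],"turn":[0,0,0]},
])

```text
time_s: 22.18
ee_pos: [0.6148, -0.1689, 0.0741]
eef_rot: [3.141, 0.0, 1.653]
force: [-0.5, -1.0, -2.4]
grip_width: 0.0566
```

>>> play_rows([
  {"claw":0.5,"linear":[0,0,1],"turn":[0,0,0]},
  {"claw":0.5,"linear":[0,0,2],"turn":[0,0,0]},
  {"claw":0.5,"linear":[0,0,2],"turn":[0,0,0]},
])

```text
time_s: 22.55
ee_pos: [0.6148, -0.169, 0.072]
eef_rot: [3.141, 0.0, 1.653]
force: [0.2, 0.2, -2.4]
grip_width: 0.0563
```

>>> play_rows([
  {"claw":0.5,"linear":[0,0,0.7],"turn":[0,0,0]},
  {"claw":0.5,"linear":[0,0,1.5],"turn":[0,0,0]},
  {"claw":0.5,"linear":[0,0,1.5],"turn":[0,0,0]},
])

```text
time_s: 22.92
ee_pos: [0.6147, -0.1689, 0.0705]
eef_rot: [3.142, -0.0, 1.653]
force: [0.8, 0.5, -3.3]
grip_width: 0.0565
```

Run:
```python
from m import *
for i in range(3):
    im=vision.camera("scene"); print(get_obs()['force'].round(2),get_obs()['ee_pos'].round(4))
cv2.imwrite('pics/scene9c.png',cv2.resize(im[150:220,230:310],None,fx=9,fy=8,interpolation=cv2.INTER_CUBIC))
```

```text
[-0.12 -0.63 -2.57] [ 0.6148 -0.1689  0.0705]
[ 0.51  0.11 -2.81] [ 0.6148 -0.1689  0.0705]
[-0.19  0.75 -1.97] [ 0.6148 -0.1689  0.0706]
```

View pics/scene9c.png

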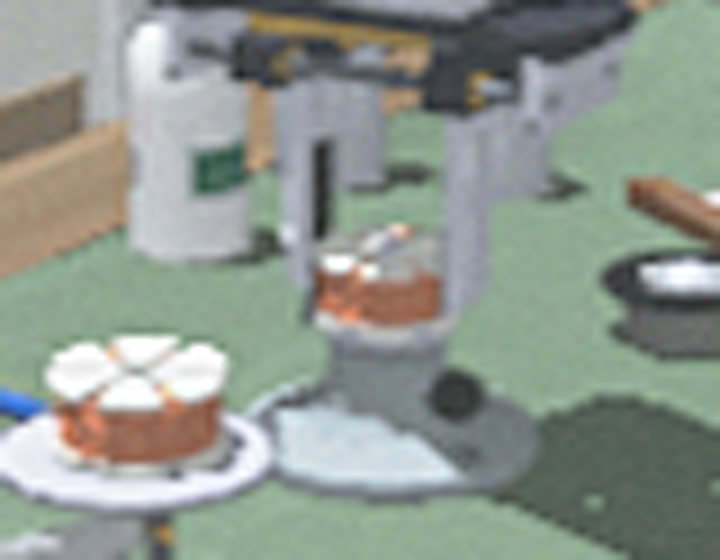

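>>> play_rows([
  {"claw":0.5,"linear":[0,0,0.7],"turn":[0,0,0]},
  {"claw":0.5,"linear":[0,0,1.4],"turn":[0,0,0]},
  {"claw":0.5,"linear":[0,0,1.4],"turn":[0,0,0]},
])

```text
time_s: 23.45
ee_pos: [0.6149, -0.169, 0.0693]
eef_rot: [3.141, 0.0, 1.653]
force: [0.6, -0.2, -1.4]
grip_width: 0.0566
```

>>> play_rows([
  {"claw":0.5,"linear":[0,0,0.7],"turn":[0,0,0]},
  {"claw":0.5,"linear":[0,0,0.7],"turn":[0,0,0]},
])

```text
time_s: 23.7
ee_pos: [0.6149, -0.169, 0.0687]
eef_rot: [3.141, 0.0, 1.653]
force: [-1.3, 0.5, 0.2]
grip_width: 0.0567
```

>>> play_rows([
  {"claw":0.5,"linear":[0,0,0.6],"turn":[0,0,0]},
  {"claw":0.5,"linear":[0,0,0.8],"turn":[0,0,0]},
  {"claw":0.5,"linear":[0,0,0.8],"turn":[0,0,0]},
])

```text
time_s: 24.08
ee_pos: [0.6149, -0.169, 0.0681]
eef_rot: [3.141, 0.0, 1.653]
force: [-2.1, 0.5, 2.7]
grip_width: 0.0564
```

Run:
```python
from m import *
for i in range(3):
    im=vision.camera("scene"); o=get_obs(); print(o['force'].round(2),o['moment'].round(3),o['ee_pos'].round(4))
```

```text
[-1.81  0.85  2.87] [ 0.05   0.356 -0.003] [ 0.6149 -0.169   0.0681]
[-2.71 -0.08  2.51] [0.065 0.368 0.051] [ 0.6149 -0.169   0.068 ]
[-1.88  0.65  2.71] [0.06  0.295 0.066] [ 0.6149 -0.169   0.068 ]
```

>>> play_rows([
  {"claw":0.5,"linear":[0,0,0],"turn":[0,0,0.05]},
  {"claw":0.5,"linear":[0,0,0],"turn":[0,0,0.1]},
  {"claw":0.5,"linear":[0,0,0],"turn":[0,0,0.15]},
  {"claw":0.5,"linear":[0,0,0],"turn":[0,0,0.18]},
  {"claw":0.5,"linear":[0,0,0],"turn":[0,0,0.18]},
])

```text
time_s: 24.85
ee_pos: [0.6153, -0.1692, 0.0683]
eef_rot: [3.14, 0.0, 1.474]
force: [1.9, -1.1, 1.1]
grip_width: 0.0564
```

Run:
```python
from m import *
for i in range(3):
    im=vision.camera("scene"); o=get_obs(); print(o['force'].round(2),o['moment'].round(3),o['ee_pos'].round(4))
```

```text
[ 2.61 -1.37  2.94] [-0.356 -0.504 -0.03 ] [ 0.6153 -0.1692  0.0682]
[ 2.15 -1.57  1.53] [-0.319 -0.585  0.016] [ 0.6153 -0.1691  0.0682]
[ 3.57 -1.79  2.02] [-0.443 -0.67   0.029] [ 0.6153 -0.1692  0.0683]
```

>>> play_rows([
  {"claw":1,"linear":[0,0,0],"turn":[0,0,0]},
  {"claw":1,"linear":[0,0,0],"turn":[0,0,0]},
  {"claw":1,"linear":[0,0,0],"turn":[0,0,0]},
  {"claw":1,"linear":[0,0,-15],"turn":[0,0,0]},
  {"claw":1,"linear":[0,0,-60],"turn":[0,0,0]},
  {"claw":1,"linear":[0,0,-110],"turn":[0,0,0]},
  {"claw":1,"linear":[0,-50,-140],"turn":[0,0,0]},
  {"claw":1,"linear":[0,-100,-140],"turn":[0,0,0]},
])

```text
time_s: 26.0
ee_pos: [0.515, -0.1595, 0.2113]
eef_rot: [3.135, 0.002, 1.474]
force: [-0.4, -0.5, -0.3]
grip_width: 0.0938
```

>>> play_rows([
  {"claw":1,"linear":[0,-60,0],"turn":[0,0,0]},
  {"claw":1,"linear":[0,-100,0],"turn":[0,0,0]},
  {"claw":1,"linear":[0,-130,0],"turn":[0,0,0]},
  {"claw":1,"linear":[0,-130,0],"turn":[0,0,0]},
])

```text
time_s: 26.5
ee_pos: [0.3848, -0.1469, 0.2119]
eef_rot: [3.133, 0.002, 1.473]
force: [0.5, -0.7, 0.1]
grip_width: 0.0942
```

Run:
```python
from m import *
im=vision.camera("scene"); cv2.imwrite('pics/scene10.png',im)
t=vision.camera("top"); cv2.imwrite('pics/top10.png',t)
cv2.imwrite('pics/s10.png',np.hstack([cv2.resize(im[170:220,250:295],(396,440),interpolation=cv2.INTER_CUBIC),cv2.resize(t[160:205,280:320],(391,440),interpolation=cv2.INTER_CUBIC)]))
go(.6,-.169,.07)
```

```text
pos [ 0.3861 -0.1471  0.2114] jaw -5.5 q1 -26.0 q6 -20.4 F [ 0.24 -0.36  0.54] w 0.0942 t 26.6
shift [ -0.8 213.8 143.1] norm 257.0
```

View pics/s10.png

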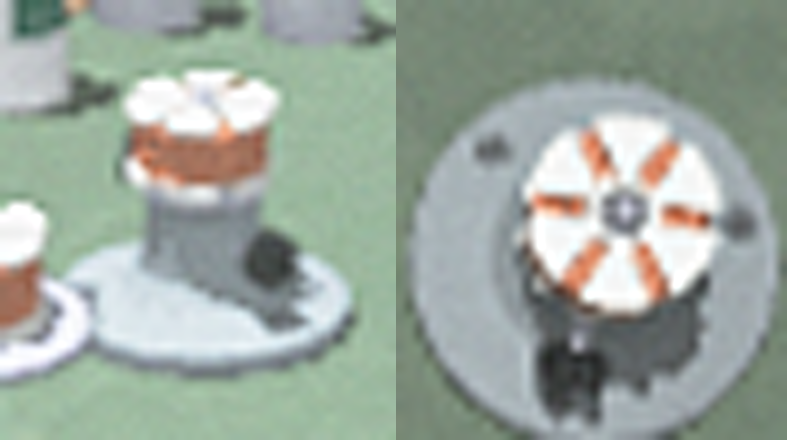

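View pics/scene10.png

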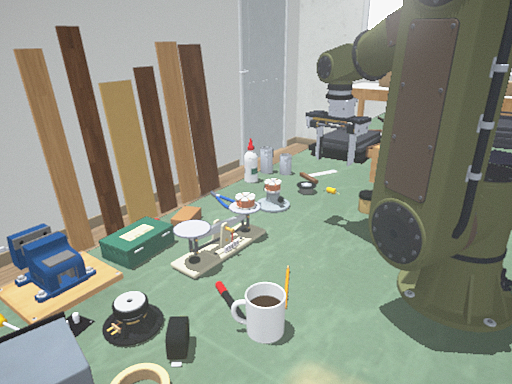

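Run:
```python
from m import *
s=cv2.imread('pics/scene10.png'); t=cv2.imread('pics/top10.png')
ls=cv2.cvtColor(s,cv2.COLOR_BGR2LAB).astype(int); lt=cv2.cvtColor(t,cv2.COLOR_BGR2LAB).astype(int)
u,d,el=blob((lt[...,0]>225)|(lt[...,1]>138),(302.5,181),12); print('top',u,el)
for th in (215,225,235):
    b,db,e2=blob(ls[...,0]>th,(272.5,181.5),10); print('sc',b,e2,tri(u,b))
for z in(.094,.099):
    print(z,'disc centre scene',proj("scene",[.615,-.169,z]),'top',proj("top",[.615,-.169,z]))
# lower edge: front bottom edge of lower flange, and plate
print('bottom front',[proj("scene",np.array([.615,-.169,z])+.029*np.array([-.55,.835,0])) for z in(.062,.067)])
for r in range(176,206): print(r,ls[r,271:275].mean(0).round().astype(int),end='; ')
# control: coil 2 on the right pan
ub,_,_=blob((lt[...,0]>235)|(lt[...,1]>138),proj("top",[.5625,.0595,.130]),12)
for th in(215,235):
    b,_,e=blob(ls[...,0]>th,proj("scene",[.5625,.0595,.130]),11);print('c2',ub,b,tri(ub,b))
```

```text
top [302.6461039  181.09090909] ((302.6044921875, 181.16461181640625), (18.796932220458984, 19.67014503479004), 96.33393096923828)
sc [272.59803922 181.05882353] ((272.4936828613281, 181.11370849609375), (6.515073299407959, 17.33305549621582), 89.07794189453125) (array([ 0.615593  , -0.16868167,  0.09208145]), np.float64(0.00012201817338174223))
sc [272.35353535 181.09090909] ((272.25372314453125, 181.14939880371094), (6.551668643951416, 16.75926399230957), 89.47306060791016) (array([ 0.61599039, -0.16849306,  0.09188484]), np.float64(0.0007122011281579915))
sc [272.56321839 181.37931034] ((272.5224914550781, 180.96566772460938), (7.203744888305664, 15.43429183959961), 90.50727844238281) (array([ 0.61582311, -0.16882973,  0.09078876]), np.float64(0.0001268320843990756))
0.094 disc centre scene [272.77891075 180.55040422] top [302.83813809 181.19688705]
0.099 disc centre scene [272.79437404 179.20700506] top [303.03498014 180.90033849]
bottom front [array([272.66293316, 192.21473113]), array([272.67840073, 190.87333615])]
176 [182 114 137]; 177 [173 111 139]; 178 [246 126 128]; 179 [242 128 128]; 180 [228 129 126]; 181 [226 128 124]; 182 [239 127 128]; 183 [250 128 128]; 184 [249 127 128]; 185 [180 135 136]; 186 [138 145 147]; 187 [132 144 146]; 188 [134 145 148]; 189 [134 146 148]; 190 [131 144 147]; 191 [214 129 130]; 192 [220 126 126]; 193 [167 128 124]; 194 [134 127 124]; 195 [142 125 126]; 196 [153 124 125]; 197 [152 125 124]; 198 [154 125 125]; 199 [152 124 124]; 200 [152 125 125]; 201 [152 124 125]; 202 [157 125 125]; 203 [189 124 124]; 204 [218 125 123]; 205 [231 126 124]; c2 [224.08595989 194.93123209] [244.78 195.96] (array([0.56344212, 0.05775807, 0.1276045 ]), np.float64(0.00021159167466460263))
c2 [224.08595989 194.93123209] [244.73825503 195.98657718] (array([0.56350086, 0.0577965 , 0.12751009]), np.float64(0.00010316454838172905))
```

The coil on the stand has its top at z≈0.092. The same views read coil 2 about 2.5 mm low, so this matches 0.094 (fully home) and not 0.099 (on the pins). Its axis is about 1 mm from the arbor. Coil 2 stands on the right pan and the gripper is clear, so I'm handing in.

Run:
```python
from station import hand_in
print(hand_in())
```

```text
the job is handed in; nothing more can be done
None
```

I weighed both coils and the one on the left pan was heavier. I put that coil over the arbor, where it went fully home, and left the lighter coil on the right pan. I handed in at about 26.6 s; no verdict is reported.

- **Weighing:** with both coils released and the gripper clear, the left pan went down and the right pan up. The heavier coil's top measured about 127 mm high, which matches the pan on its lower stop.
- **Seating:** I lined the slots up with the pins using the camera images, so the pins entered without any search turning. I then pressed with about 5 N on the plate and turned the coil 10 degrees as a check. The push did not fall off and the torque reading told me nothing clear, so I relied on the height to confirm it was home.
- **Final check of the heavier coil:** its top triangulated at 91–92 mm against 94 mm expected when home, or 99 mm if it were standing on the pins. The cameras read about 2 mm low for everything I measured. It sits about 1 mm sideways from the arbor axis.
- **Final check of the lighter coil:** it stands flat on the right pan, about 2 mm from the pan centre.
- **Bystanders and force:** I never went near the capacitor, sanding block, tweeter or terminal plate, and did not measure them again at the end. No force reading at the end of a move exceeded about 6 N.

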